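Set the mug rinser's gate valve half a turn open

TASK

The mug rinser's gate valve is open by an unknown amount and its handwheel is sloppy on the stem. Turn the blue wheel clockwise (seen from above) until the gate just nips down on its soft seat, without forcing it, then turn it back anticlockwise: first take up the slack, and from the point where you feel the stem being driven open it by half a turn. Let go of the wheel and leave the mugs and everything else on the bench where they are.

Things in the scene. Friction and masses are not known exactly. Their poses are not given: they have to be found in the camera images.
- rinser: Bench mug rinser, fixed. Origin on the bench under the valve stem's axis, z up. Black base, brass pipe along its y (260 mm long, 42 mm thick, centre 55 mm up), upright gate valve; on its +x side (82 to 202 mm from the axis) a drip tray with an upside-down mug. Driving the stem either way takes about 4 to 6 N along the circle at the wheel's handle.
- wheel_centre (a point): Centre of the blue handwheel, on the upright axis, mid-rim, 135 mm above the bench. Rim circle radius 55 mm, rim 13 mm thick, 3 spokes; hub and brass stem end (11 mm thick) reach up 30 mm. Clockwise from above shuts. Lost motion on the stem: between 0.1 and 0.3 turn, different every time; in it the wheel turns almost freely (under 1 N at the handle) and the stem stays still.
- handle (a point): Centre (half-way up) of the red revolving handle: an upright round grip, 18 mm diameter, 46 mm high, on the rim 55 mm from the axis, centre 167 mm and top 189 mm above the bench. It spins on its own pin; it can be pinched firmly (30 N or more, or it slips out) from above and led round without turning the hand.
- stem_top (a point): Top of the yellow-tipped rising stem end in the wheel's hub: 160 mm above the bench where the gate first touches its seat, rising 2 mm per turn of the stem; starts 0.15 to 0.6 mm open. Too fine to measure: set the valve by feel. On the soft seat the handle force climbs by about 1.4 N per mm of handle travel: 11 to 17 N in all is a proper nip, over 24 N crushes it.
- mug_rinsing: White mug standing upside down on the rinser's drip tray, 84 mm in diameter, 94 mm high; origin at the centre of its lower rim. Leave alone.
- mug_left: White mug upside down on the black tray to the left, same size and origin. Leave alone.
- mug_right: A second white mug upside down on that tray. Leave alone.
- sanitiser: Blue bottle, 68 mm in diameter, 190 mm high, standing on the right; origin under its base. Leave alone.
- tablet_jar: White jar with green cap, 80 mm in diameter, 100 mm high, on the right; origin under its base. Leave alone.
- spanner: Steel spanner, 180 mm long, lying flat on the right; origin under its middle. Leave alone.
- brush: Washing-up brush with a blue handle, 200 mm long, lying on the right; origin under its middle. Leave alone.

How it is judged:
On the way:
1. the gate is nipped down on its seat (height (world z) of stem_top below 0.159985 m), for 0.1 s.
At the end, for the whole second after the job is handed in: After having been nipped shut once, the gate stands half a turn of the stem above its seat (stem top 1.0 mm higher, within 0.16 mm, i.e. within 29 degrees of stem turn), the wheel is released, and the bystanders are where they were (height (world z) of stem_top between 0.16084 and 0.16116 m); the robot touches nothing.
It fails at once if the valve is forced into its seat (some 25 N at the handle): the seat is crushed (height (world z) of stem_top below 0.15992 m).
It fails at once if a mug, bottle, jar, spanner or brush is shifted by more than 20 mm (distance of any of mug_rinsing, mug_left, mug_right, sanitiser, tablet_jar, spanner, brush from where it was at the start of the episode above 0.02 m).
It also fails if it takes over 67 s, if anything falls off the work surface, if the arm or the gripper's body presses on something with over 40 N, if the wrist force passes 120 N, or if a joint passes its speed limit or range.

ROBOT

A 6-joint arm with a two-finger parallel gripper is mounted at the origin on the work surface. World frame = base frame: x ahead of the robot, y to its left, z up, the work surface at z = 0. Lengths are in m, angles in rad, forces in N, time in s.
With the tool pointing down it reaches from about 0.2 to 0.875 m from the base axis. Payload 3.4 kg.
Tool frame: the origin (TCP) lies between the finger pads; the fingertips stand 25 mm ahead of it and the grasp point (between the pads) lies 6 mm ahead of it (r.nose_length is the z of the fingertips in the tool frame, in m); z points along the fingers, x is the direction in which the jaws open and shut, and the axes are right-handed (so a half turn about z gives the same grasp; the last joint's range is limited). The gripper opens to 94 mm and grips with 3 to 60 N. Pads are 16 mm wide; open, the fingers measure 119 mm over their backs; the gripper's body (75 mm by 177 mm) begins 78 mm behind the grasp point.
Start: joints at [1.063, 0.276, 1.505, -0, 1.361, -0.121], TCP at [0.217, 0.533, 0.23] pointing down, gripper open.
Joint ranges: [-2.89, 2.89], [-0.75, 2.08], [0.22, 2.7], [-1.18, 4.32], [0.11, 2.71], [-2.7, 2.7]. Speed limits (rad/s): [2.57, 2.57, 3.14, 3.14, 3.14, 3.14].

INTERFACE

Orientations are given as a unit quaternion [w, x, y, z].
In Python, from plant import r, gripper_to, inverse_kinematics, vision, models, telemetry gives the robot as it stands. Calls block until the motion is done:
- r.move_to(position, orientation): joint-space move of the TCP to a pose.
- r.move_l(position, rot=None, vel=0.15, guard=None): straight line of the TCP; rot=None keeps the orientation; vel is the mean speed in m/s. With guard (N) it stops when the force on the tool has changed by that much, and returns True; else False.
- r.movej(angles): joint-space move.
- gripper_to(opening, f_grip=None): finger opening in m; f_grip is the grip in N (None keeps the last); returns when the fingers have stopped.
- r.hold(seconds).
- inverse_kinematics(position, orientation): joint angles nearest the present ones, or None.
- vision.snapshot(name): name is "scene" or "top" or "wrist"; returns the picture (480x640x3 uint8, red, green, blue); there is no depth.
- vision.get_calibration(name): a dict with "fx", "fy", "cx", "cy" (pixels), "position" and "orientation" of the camera in the world. Camera axes: x right, y down, z forward; pixel columns grow to the right and rows downward; lengths in m; the calibration is good to about 2 mm. A picture is of the moment at which its call begins: read the wrist's pose just before it. get_calibration takes no time and is no camera call; for the wrist camera it gives the pose at the moment of the call.
A pose or a line that the arm cannot do raises r.PlanningError and nothing moves.
- r.sign_off(): hands the job in, once; it reports no verdict.
Trained networks look in the newest picture that a camera, given by its name, has taken for a name from the list of things; names that differ only in an ending like _2 or _b are one class to them, and where a whole thing is asked for, a point or a joint stands for the part that bears it (a point fixed in the world has none). Each returns a list of dicts, best first, with "score" (0 to 1); they miss things now and then, are a little off and sometimes report something else, mostly with a low value. They report only what shows in the picture. A call takes as long as a camera call.
- models.boxes_of(thing, camera): "at" ([x, y, z] in m, in world coordinates, good to about 4 mm: the middle of the surface that is visible of it).
- models.regions_of(thing, camera): "pixels" (480x640 bool, what is visible of it).
- models.mark_of(thing, camera): "at" ([x, y, z] in m, in world coordinates, good to about 4 mm: a listed point, or the origin of a listed thing).
Readings, each from a call of its own:
- telemetry.current_t(): time.
- telemetry.current_joints(): joint angles.
- telemetry.current_dq(): joint speeds.
- telemetry.current_joint_efforts(): joint torques, N m.
- telemetry.current_ee_pos(): TCP position.
- telemetry.current_tool_rot(): TCP orientation.
- telemetry.current_wrist_force(): force on the tool from outside, world axes, zero at the start.
- telemetry.current_torque(): the same for the moment, N m.
- telemetry.current_opening(): finger opening in m.
Only numpy, scipy, OpenCV 4.12 (cv2) and the standard library are available. Lean on these libraries where they do the work, as an engineer would, in place of code of your own. Each camera call takes 0.05 s, during which the arm holds its last target. There are 200 camera calls.

## Working session

There is one attempt and no reset: what is moved stays moved. The work goes in short steps, each a Python script; the robot and the scene stay as the last script left them, time stands still between calls to the robot, and variables do not carry over. Pictures are saved under pics/ and viewed, about 8 in all and at most 12, crops included, and the job is handed in when it is done.

```bash
ls; mkdir -p pics; python3 - <<'E'
from plant import r, vision, models, telemetry
import cv2, numpy as np
for c in ("scene","top"):
    im=vision.snapshot(c); cv2.imwrite(f"pics/{c}0.png",im[:,:,::-1])
    for n in ("wheel_centre","handle","rinser","mug_rinsing"):
        print(c,n,[(np.round(d["at"],4),round(d["score"],2)) for d in models.mark_of(n,c)[:3]])
print(telemetry.current_t(),telemetry.current_tool_rot(),r.nose_length)
E
```

```text
pics
scene wheel_centre [(array([0.5343, 0.127 , 0.1366]), 0.9)]
scene handle [(array([0.4887, 0.163 , 0.1651]), 0.66)]
scene rinser [(array([0.5332, 0.1265, 0.0009]), 0.68)]
scene mug_rinsing [(array([0.6585, 0.1951, 0.02  ]), 0.67)]
top wheel_centre [(array([0.5357, 0.1254, 0.1385]), 0.64)]
top handle [(array([0.4896, 0.1634, 0.1678]), 0.5)]
top rinser [(array([ 0.5387,  0.1302, -0.0027]), 0.85)]
top mug_rinsing [(array([0.6556, 0.1919, 0.0185]), 0.97)]
0.5 [9.32302470e-06 8.29825423e-01 5.58023088e-01 5.71159422e-06] 0.025
```

View pics/scene0.png

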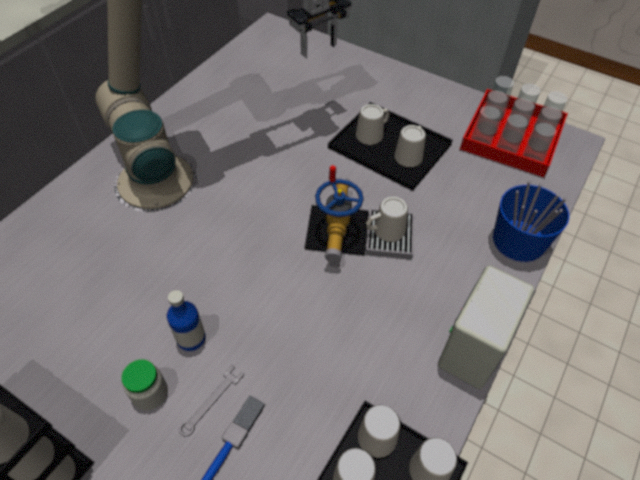

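View pics/top0.png

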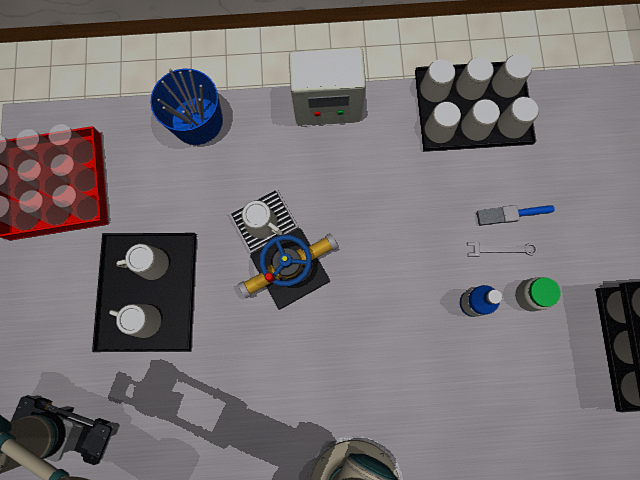

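The scene view shows the wheel at about (340,197) with the red handle at (333,174). In the top view the hub is at (285,259) and the handle at (269,276). The two views agree: centre ≈ (0.535,0.126), handle ≈ (0.489,0.163), radius ≈ 59 mm. Next I'll move above the handle for a closer look with the wrist camera.

```bash
python3 - <<'E'
from plant import r, vision, models, telemetry
import cv2, numpy as np
a=np.radians(25.5); q=[0,np.cos(a),np.sin(a),0]
t=telemetry
for k,p in enumerate([[0.47,0.17,0.36],[0.50,0.13,0.33]]):
    r.move_to(p,q)
    print(t.current_t(),t.current_ee_pos(),np.round(t.current_joints(),2))
    im=vision.snapshot("wrist"); cv2.imwrite(f"pics/w{k}.png",im[:,:,::-1])
    cal=vision.get_calibration("wrist"); print({k:np.round(v,4) for k,v in cal.items()})
    for n in ("wheel_centre","handle","stem_top"):
        print(n,[(np.round(d["at"],4),round(d["score"],2)) for d in models.mark_of(n,"wrist")[:2]])
    m=models.regions_of("handle","wrist")
    if m:
        px=m[0]["pixels"]; ys,xs=np.nonzero(px); print("px",xs.mean(),ys.mean(),px.sum())
print(t.current_wrist_force())
E
```

```text
2.1833 [0.46964393 0.17074788 0.3596535 ] [ 0.21  0.11  1.4   0.    1.63 -0.68]
{'fx': np.float64(382.7553), 'fy': np.float64(382.7553), 'cx': np.float64(319.3238), 'cy': np.float64(239.5033), 'position': array([0.4072, 0.222 , 0.5134]), 'orientation': array([0.1263, 0.8932, 0.4273, 0.0601])}
wheel_centre [(array([0.5327, 0.1265, 0.1352]), 0.75), (array([0.5679, 0.4746, 0.0059]), 0.48)]
handle [(array([0.4891, 0.1625, 0.1682]), 0.93)]
stem_top [(array([0.5348, 0.1244, 0.1625]), 0.69), (array([0.5686, 0.4743, 0.0066]), 0.19)]
px 326.85632183908046 244.095785440613 522
2.775 [0.49993718 0.12961863 0.32888988] [ 0.12  0.15  1.44  0.    1.56 -0.77]
{'fx': np.float64(382.7553), 'fy': np.float64(382.7553), 'cx': np.float64(319.3238), 'cy': np.float64(239.5033), 'position': array([0.4376, 0.1815, 0.4837]), 'orientation': array([0.1262, 0.8936, 0.4265, 0.0599])}
wheel_centre []
handle [(array([0.4895, 0.16  , 0.1652]), 0.57)]
stem_top [(array([0.5357, 0.1255, 0.16  ]), 0.42)]
px 344.2347266881029 198.22186495176848 622
[ 0.09458628  0.31876133 -0.35488869]
```

View pics/w1.png

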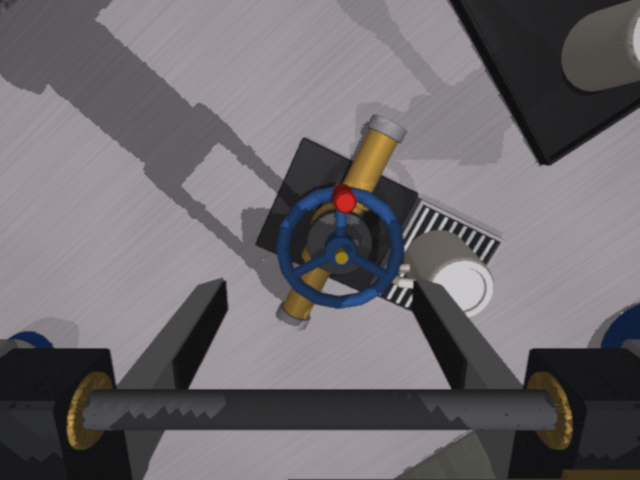

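Wrist view: handle at (344,200), yellow stem tip at (342,257), and clear space around the handle. Now I'll grasp with the jaws tangential and take a few clockwise steps to learn the stiffness.

```bash
cat > h.py <<'E'
from plant import r, gripper_to, vision, models, telemetry as t
import numpy as np, json
def u(th): return np.array([np.cos(th),np.sin(th),0])
def force(n=4):
    F=[]
    for _ in range(n): F.append(t.current_wrist_force()); r.hold(0.015)
    return np.mean(F,0)
E
python3 - <<'E'
from h import *
a=np.radians(25.5); q=[0,np.cos(a),np.sin(a),0]
h=np.array([0.4893,0.162,0.])
gripper_to(0.06,50)
r.move_to(h+[0,0,0.235],q)
print("hit",r.move_l(h+[0,0,0.176],vel=0.08,guard=6))
F0=force(); p00=t.current_ee_pos()
gripper_to(0.0,50); r.hold(0.1)
p0=np.array(t.current_ee_pos()); F1=force()
print(t.current_t(),p00,p0,t.current_opening(),"F0",F0.round(2),"F1",F1.round(2))
th0=np.arctan2(0.162-0.1262,0.4893-0.5344); print(np.degrees(th0))
c=h+[0,0,0.176]-0.055*u(th0)
json.dump(dict(c=list(c),th0=th0,F0=list(F0)),open("s.json","w"))
for k in range(1,6):
    th=th0-np.radians(2*k)
    r.move_l(c+0.055*u(th),vel=0.03)
    F=force()-F0; p=np.array(t.current_ee_pos())
    tt=np.array([-np.sin(th),np.cos(th),0])
    print(round(t.current_t(),2),"Fr %.2f Ft %.2f Fz %.2f"%(F@u(th),F@tt,F[2]),"err",((p-c-0.055*u(th))*1e3).round(2))
E
```

```text
hit False
6.075 [0.48984337 0.16209377 0.1766632 ] [0.48933041 0.16203585 0.17602439] 0.016936288003770002 F0 [0.03 0.04 0.07] F1 [-0.01  0.41  0.26]
141.55774993904384
6.39 Fr -0.06 Ft 0.03 Fz 0.65 err [0.09 0.12 0.01]
6.71 Fr 0.59 Ft -0.02 Fz 0.31 err [ 0.09  0.11 -0.  ]
7.03 Fr 0.87 Ft 0.13 Fz -0.16 err [0.06 0.1  0.03]
7.34 Fr 0.55 Ft 0.11 Fz 0.32 err [ 0.04  0.1  -0.01]
7.66 Fr 0.34 Ft 0.16 Fz 0.74 err [0.06 0.09 0.01]
```

```bash
cat >> h.py <<'E'
S=json.load(open("s.json")); c=np.array(S["c"]); F0=np.array(S["F0"]); R=0.055
def step(th,vel=0.045,n=3):
    """Lead the handle to angle th; adapt the circle's centre to the radial force."""
    global c
    r.move_l(c+R*u(th),vel=vel)
    F=force(n)-F0; tt=np.array([-np.sin(th),np.cos(th),0]); Fr,Ft=F@u(th),F@tt
    c=c+np.clip(0.15e-3*Fr,-6e-4,6e-4)*u(th)*(abs(Fr)>0.8)
    p=np.array(t.current_ee_pos())-c
    row=[round(t.current_t(),2),round(np.degrees(np.arctan2(p[1],p[0]))%360,2),round(Fr,1),round(Ft,1),round(F[2],1)]
    return row
def save(th): S.update(c=list(c),th=th); json.dump(S,open("s.json","w"))
E
python3 - <<'E'
import h; from h import *
th=S["th0"]-np.radians(10); log=[]; d=3
for k in range(90):
    th-=np.radians(d); row=step(th); log.append(row); Ft=row[3]
    if Ft>11.5 or abs(row[2])>15 or row[0]>33: break
    d=3 if Ft<7 else 1.5
h.save(th)
for i,x in enumerate(log):
    if i%3==0 or i>len(log)-12: print(*x)
print("cmd th",np.degrees(th),h.c)
E
```

```text
7.96 128.38 0.6 -0.7 0.7
8.86 119.37 -0.0 -0.4 0.8
9.76 111.22 -0.0 2.3 1.1
10.66 103.27 0.3 5.2 3.1
11.56 94.35 -0.2 5.3 3.1
12.46 85.39 -0.7 5.0 3.4
13.36 76.46 0.0 4.7 3.4
14.26 67.53 -0.1 5.1 3.8
15.16 58.6 -0.6 5.5 3.0
16.06 49.7 0.0 5.1 3.2
16.96 40.81 -0.7 5.0 2.5
17.56 34.89 -0.0 4.8 2.1
17.86 31.94 -0.8 4.7 1.4
18.16 28.98 -0.9 5.1 2.1
18.46 26.02 -0.7 4.7 1.9
18.76 23.34 -1.4 6.5 1.6
19.06 21.24 -0.7 7.2 1.6
19.36 20.47 -0.7 8.5 1.9
19.66 19.54 -1.1 9.6 2.3
19.96 18.51 -0.3 10.9 1.3
20.26 17.55 -0.3 11.2 1.1
20.56 16.56 -0.7 12.6 1.2
cmd th 10.057749939043829 [0.53164133 0.12738281 0.176     ]
```

Nipped at about 12.6 N. Contact began at ≈23° and the handle is now at 16.6°. Now I'll reverse, find where the slack is taken up, and stop shortly after.

```bash
python3 - <<'E'
import h; from h import *
r.hold(0.2)
th=np.radians(S["th"]*180/np.pi); n=0
for k in range(60):
    th+=np.radians(4 if k<3 else 3); row=step(th); print(*row)
    n+=row[3]<-3
    if n>=6 or abs(row[2])>15 or row[0]>42: break
h.save(th); print("cmd",np.degrees(th),h.c)
E
```

```text
21.06 17.64 -0.5 7.0 1.1
21.36 19.34 0.3 4.5 1.0
21.66 21.06 2.3 0.2 -0.2
21.96 24.84 2.9 0.4 0.0
22.26 28.26 2.6 0.5 -0.2
22.56 31.29 2.3 0.1 1.0
22.86 34.29 0.9 0.3 1.6
23.16 37.32 0.5 0.3 1.7
23.46 40.29 -0.5 0.4 1.9
23.76 43.29 -1.0 -0.1 1.6
24.06 46.26 -0.5 0.4 1.4
24.36 49.25 -1.3 -0.2 1.0
24.66 52.24 -1.2 0.2 0.6
24.96 55.22 -0.1 0.3 0.2
25.26 58.17 -0.7 -0.5 0.9
25.56 61.2 0.8 -0.0 -0.2
25.86 64.2 0.5 0.0 0.6
26.16 67.22 0.9 0.1 0.6
26.46 70.09 1.3 -0.4 1.0
26.76 72.59 0.2 -2.6 -0.3
27.06 75.31 -0.4 -4.3 -0.9
27.36 78.06 -0.3 -5.1 -2.0
27.66 80.93 -0.8 -5.4 -2.2
27.96 83.9 -0.7 -5.3 -2.3
28.26 86.9 -0.8 -5.5 -2.1
28.56 89.82 -1.0 -5.1 -2.0
cmd 91.05774993904386 [0.53287572 0.12777896 0.176     ]
```

Slack taken up at ≈72°, so lost motion is about 0.15 turn, which is plausible. The stem sat ≈6° into the seat at the nip, so the target is ≈72+6+180 ≈ 257°.

```bash
python3 - <<'E'
import h; from h import *
th=S["th"]; log=[]
for k in range(70):
    a=log[-1][1] if log else 90
    th+=np.radians(min(5,max(1,257-a))); row=step(th,vel=0.05,n=2); log.append(row)
    if row[1]>=256.5 or abs(row[2])>20 or row[0]>56: break
h.save(th)
for i,x in enumerate(log):
    if i%4==0 or i>len(log)-4: print(*x)
print("cmd",np.degrees(th),h.c,t.current_opening())
E
```

```text
28.84 95.12 -1.0 -4.8 -2.1
29.98 115.53 -0.5 -4.9 -1.2
31.11 135.93 1.6 -4.7 0.8
32.24 156.01 0.1 -4.6 1.2
33.38 175.95 -1.2 -4.8 2.4
34.51 195.83 -0.4 -5.1 2.7
35.64 215.82 -0.3 -4.9 4.1
36.77 235.86 0.6 -5.1 2.7
37.62 250.85 -0.1 -4.8 3.3
37.91 255.84 -0.1 -4.8 2.6
38.19 256.55 -0.3 -5.8 3.1
cmd 257.21774993904364 [0.53309572 0.12796469 0.176     ] 0.017312985120557338
```

```bash
python3 - <<'E'
from h import *
import cv2
gripper_to(0.038)
p=np.array(t.current_ee_pos()); print(p,t.current_opening(),force()-F0)
print(r.move_l(p+[0,0,0.07],vel=0.08,guard=8))
p=np.array(t.current_ee_pos()); r.move_l(p+[-0.1,0.0,0.1],vel=0.15)
r.hold(0.3); print(t.current_t(),t.current_wrist_force())
for cam in ("top","scene"):
    im=vision.snapshot(cam); 
    b=[models.mark_of(n,cam) for n in ("handle","wheel_centre","mug_rinsing")]
    print(cam,[x[0]["at"] if x else None for x in b])
    if cam=="scene": cv2.imwrite("pics/end.png",im[:,:,::-1])
E
```

```text
[0.52134122 0.07424857 0.17603626] 0.03799312306905514 [ 0.02149323  0.25625085 -0.04557658]
False
41.2083 [-0.8473143  -0.23959022 -0.24804419]
top [None, [0.6378, -0.4673, -0.0009], [0.6556, 0.194, 0.0181]]
scene [[0.4217, 0.4985, 0.0061], [0.5333, 0.1292, 0.1368], [0.6568, 0.192, 0.0192]]
```

View pics/end.png

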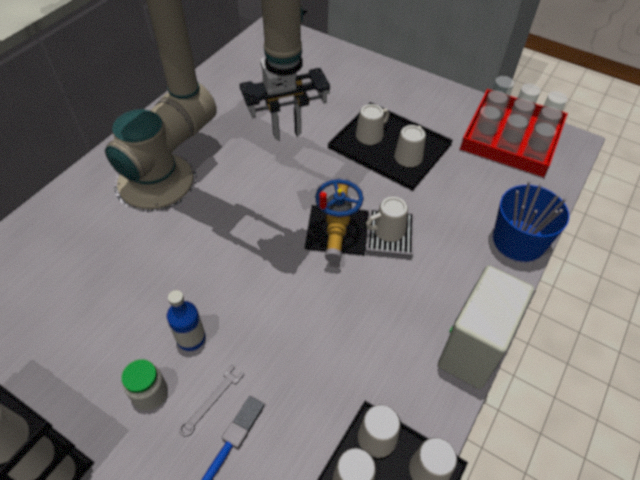

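The view shows the handle at about (323,199), the gripper clear of the wheel, and the bystanders where they were. I'll check the handle angle by projecting it before handing in.

```bash
python3 - <<'E'
from h import *
from scipy.spatial.transform import Rotation as Q
k=vision.get_calibration("scene"); w=k["orientation"]
M=Q.from_quat([w[1],w[2],w[3],w[0]]).as_matrix()
for a in (141.5,225,240,257,270):
    p=M.T@(np.array([.534,.127,.167])+.055*u(np.radians(a))-k["position"])
    print(a,k["fx"]*p[0]/p[2]+k["cx"],k["fy"]*p[1]/p[2]+k["cy"])
E
```

```text
141.5 331.1895886885747 173.30076141382324
225 316.9749216644504 192.18646470171126
240 319.0088085768757 196.33843214804597
257 322.9935116914364 200.44382202649027
270 327.0475352990806 202.92000823664335
```

The projected position for 257° is (323,200) and the handle was seen at (323,199), so the handle is where intended.

```bash
python3 -c "
from plant import r; print(r.sign_off())"
```

```text
the job is handed in; nothing more can be done
None
```

I nipped the valve shut and opened it again by about half a turn of the stem. I then released the wheel and handed the job in at about 41 s of the 67 s allowed. The hand-in gave no verdict, and the stem height itself can't be measured, so the setting rests on feel and handle angles.

- **Closing:** I led the handle clockwise. Driving the stem took about 5 N. The force began to climb at about 23°, and I stopped at 12.6 N, inside the 11 to 17 N band, about 6° into the soft seat.
- **Opening:** Going back, the wheel turned freely until about 72°, roughly 0.15 turn of lost motion. From there the stem drove at a steady 5 N or so up to 257°. That is half a turn past the take-up point plus the 6° of seat compression. I put the uncertainty at around 6°, against the 29° allowed.
- **Last checks:** The final scene picture shows the handle at pixel (323,199), against a projected (323,200) for 257°. The gripper is clear of the wheel, wrist force is under 1 N, the rinsing mug reads within a few millimetres of its start, and the other bystanders look unmoved.
- **Checks that disagreed:** After release the handle detector missed the handle in the top view and gave a wrong spot in the scene view. The wheel-centre detection in the top view was also wrong. I ignored all three because the scene picture and the projection agreed.

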